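# Stand the knocked-over bench lamp on its plate

## Robot

A 7-joint arm with a two-finger parallel gripper is mounted at the origin on the work surface. World frame = base frame: x ahead of the robot, y to its left, z up, the work surface at z = 0. Lengths are in m, angles in rad, forces in N, time in s.
With the tool pointing down it reaches from about 0.4 to 0.9 m from the base axis. Payload 5.5 kg.
Tool frame: the origin (TCP) lies midway between the tips of the shut fingers; the grasp point (between the pads) lies 19 mm behind it (manip.grip_depth is the distance from the TCP to the grasp point, in m); z points along the fingers, y is the line along which they close (so a half turn about z gives the same grasp; the last joint's range is limited). The gripper opens to 92 mm and grips with 3 to 60 N. Pads are 19 mm wide; open, the fingers measure 130 mm over their backs; the gripper's body (75 mm by 190 mm) begins 47 mm behind the grasp point.
Start: joints at [1.451, 0.501, -0.427, 1.55, 0.221, 1.138, -0.21], TCP at [0.243, -0.603, 0.227] pointing down, gripper open.
Joint ranges: [-2.88, 2.88], [-0.31, 2.03], [-1.54, 1.56], [0.2, 2.42], [-1.41, 4.55], [0.19, 2.02], [-2.57, 2.57]. Speed limits (rad/s): [2.57, 2.57, 3.14, 3.14, 3.14, 3.14, 3.14].

## Interface

Orientations are given as a unit quaternion [x, y, z, w].
In Python, from bench import manip, effector, viewer gives the robot as it stands. Calls block until the motion is done:
- manip.move_pose(position, orientation): joint-space move of the TCP to a pose.
- manip.servo_line(position, ori=None, vel=0.15): straight line of the TCP; ori=None keeps the orientation; vel is the mean speed in m/s.
- manip.movej(angles): joint-space move.
- effector.open_jaws() and effector.close(f_grip=None): open the fingers fully, or close them until they stop; f_grip is the grip in N (None keeps the last).
- manip.sleep(seconds).
- manip.solve_ik(position, orientation): joint angles nearest the present ones, or None.
- viewer.get_image(name): name is "scene" or "top"; returns the picture (480x640x3 uint8, red, green, blue); there is no depth.
- viewer.get_calibration(name): a dict with "vfov" (degrees; the focal length in pixels is half the picture's height over the tangent of half this angle, whatever the lens; pixels are square), "cx", "cy" (the principal point, pixels), "eye" and "attitude" of the camera in the world. Camera axes: x right, y down, z forward; pixel columns grow to the right and rows downward; lengths in m; the calibration is good to about 2 mm. A picture is of the moment at which its call begins. get_calibration takes no time and is no camera call.
A pose or a line that the arm cannot do raises manip.PlanningError and nothing moves.
- manip.hand_in(): hands the job in; it is judged then, once.
Readings, each from a call of its own:
- manip.current_clock(): time.
- manip.current_q(): joint angles.
- manip.current_joint_velocities(): joint speeds.
- manip.current_tau(): joint torques, N m.
- manip.current_tool_pos(): TCP position.
- manip.current_tcp_rot(): TCP orientation.
- manip.current_force(): force on the tool from outside, world axes, zero at the start.
- manip.current_wrist_torque(): the same for the moment, N m.
- manip.current_finger_gap(): finger opening in m.
- manip.current_gripper_force(): force on a finger pad.
Only numpy, scipy, OpenCV 4.12 (cv2) and the standard library are available. Lean on these libraries where they do the work, as an engineer would, in place of code of your own. Each camera call takes 0.05 s, during which the arm holds its last target. There are 200 camera calls.

## Task

The small cordless work lamp by the grinder has been knocked over. Stand it upright on its square foot in the middle of the square steel plate, lens end up, and let go. Leave the sprocket and the brake lever where they lie.

Things in the scene. Friction and masses are not known exactly. Their poses are not given: they have to be found in the camera images.
- lamp: lamp lying on its side: dark steel foot 60 x 60 x 14 mm, round grey metal barrel 40 mm across from 14 to 75 mm, white lens 38 mm across to 102 mm, black cap 40 mm across to 110 mm (heights over the foot's underside). About 0.35 kg, bottom-heavy; rocks upright if let go on its foot at a small lean. Origin: centre of the foot's underside; z from foot to cap, 6 degrees below level while lying
- plate: the bare bright square steel plate, 140 x 140 mm and 6 mm thick, fixed flat on the rusty bench; the origin is the centre of its underside, z up, x and y square to its sides; the lamp belongs in the middle of it
- sprocket: the worn rear sprocket, a dark steel toothed ring 158 mm in diameter with an 80 mm hole, 6 mm thick, lying flat; the origin is the centre of its underside, z up. A bystander
- brake_lever: the grey cast aluminium brake lever, about 180 mm long, 20 to 45 mm wide and 18 mm high, lying flat; the origin is about the middle of its length at bench height, y runs along its length to the ball end. A bystander
Not all that is in view belongs to the job. What is shaped like the lamp but orange, purple or turquoise is not meant.

How it is judged:
By the outcome, as a careful person would: the job done as asked, in the order asked, and still so for the second after the job is handed in, with the robot touching nothing.
It also fails if it takes over 32 s, if anything falls off the work surface, if the arm or the gripper's body presses on something with over 40 N, if the wrist force passes 120 N, or if a joint passes its speed limit or range.

## Working session

There is one attempt and no reset: what is moved stays moved. The work goes in short steps, each a Python script; the robot and the scene stay as the last script left them, time stands still between calls to the robot, and variables do not carry over. Pictures are saved under pics/ and viewed, at most 10 in all, crops included, and the job is handed in when it is done.

```bash
mkdir -p pics
python3 - <<'E'
from bench import manip, effector, viewer
import cv2
for n in("scene","top"):
    cv2.imwrite(f"pics/{n}0.png",viewer.get_image(n)[:,:,::-1]); print(n,viewer.get_calibration(n))
print(manip.current_clock(),manip.current_tcp_rot(),manip.current_tool_pos())
E
```

```text
scene {'vfov': 46.75765059599095, 'cx': 325.2307505439839, 'cy': 242.03203567340464, 'eye': array([ 1.15035292, -0.23695168,  1.15237062]), 'attitude': array([ 0.79357164,  0.53242003, -0.15769323, -0.24880876])}
top {'vfov': 45.7693884350411, 'cx': 318.31078102209364, 'cy': 233.2211347375023, 'eye': array([0.41420613, 0.0996634 , 1.22497575]), 'attitude': array([-0.6968443 ,  0.71629161, -0.02918149,  0.02197251])}
0.1 [ 9.81731275e-01  1.90270776e-01 -9.51338377e-05 -8.51909881e-04] [ 0.24256017 -0.60238249  0.22579867]
```

View pics/scene0.png

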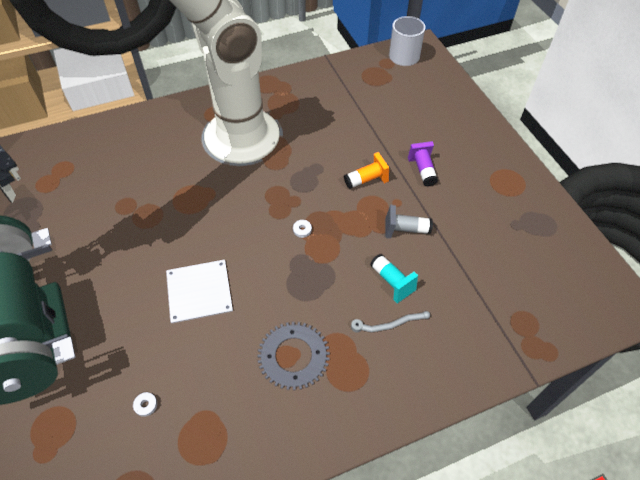

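View pics/top0.png

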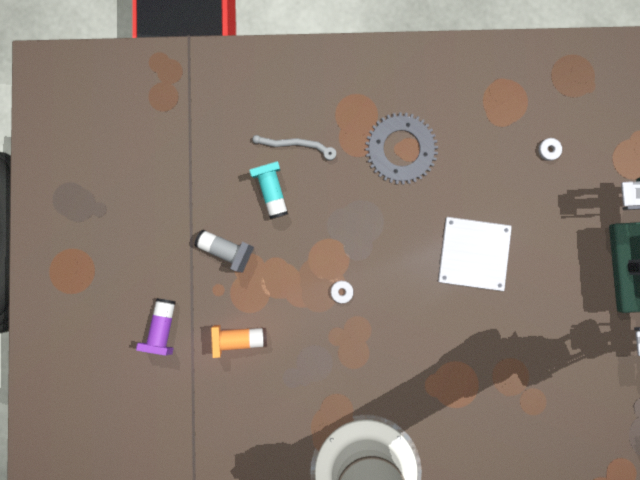

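The grey lamp is at top (224,250) and scene (408,222). Shaped like it but not meant: orange at top (238,339), purple at (157,327), turquoise at (270,190). The plate is at top (476,254), scene (200,291). The sprocket is at top (401,148) and the lever at top (295,145).

Run:
```python
import cv2,numpy as np
a=cv2.imread("pics/top0.png")[220:280,185:265];b=cv2.imread("pics/scene0.png")[195:245,375:442]
c=cv2.imread("pics/top0.png")[205:305,425:525];d=cv2.imread("pics/scene0.png")[250:330,155:245]
r=lambda i:cv2.resize(i,(400,300),interpolation=cv2.INTER_CUBIC)
cv2.imwrite("pics/crop.png",np.vstack([np.hstack([r(a),r(b)]),np.hstack([r(c),r(d)])]))
```

```text
(no output)
```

View pics/crop.png

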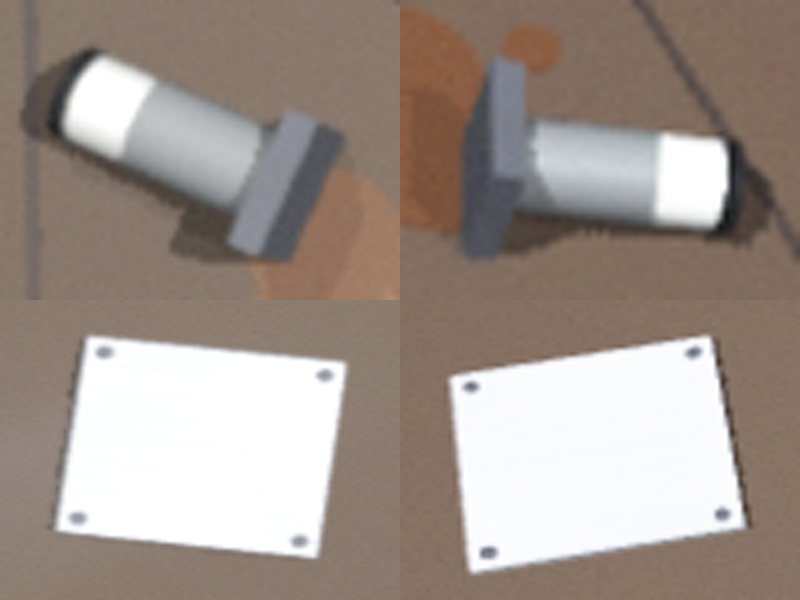

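```bash
cat > h.py <<'E'
import numpy as np
from scipy.spatial.transform import Rotation as R
from scipy.optimize import least_squares
from bench import manip, effector, viewer
C={n:viewer.get_calibration(n) for n in("scene","top")}
def proj(n,P):
    c=C[n];f=240/np.tan(np.radians(c["vfov"])/2)
    q=R.from_quat(c["attitude"]).inv().apply(np.atleast_2d(P)-c["eye"])
    return q[:,:2]/q[:,2:]*f+[c["cx"],c["cy"]]
def tri(t,s):
    r=least_squares(lambda p:np.r_[proj("top",p)[0]-t,proj("scene",p)[0]-s],[.4,0,.02]); return r.x,np.sqrt(np.mean(r.fun**2))
E
cat > m.py <<'E'
from h import *
T=lambda x,y:np.array([185+.2*x,220+.2*y]); S=lambda x,y:np.array([375+.1675*(x-400),195+y/6])
PT=lambda x,y:np.array([425+.25*x,205+(y-300)/3]); PS=lambda x,y:np.array([155+.225*(x-400),250+(y-300)*.8/3])
for a,b,nm in((T(140,118),S(657.5,179),"seam75"),(T(82,92),S(725,183),"seam102")): print(nm,tri(a,b))
tc=[PT(88,336),PT(346,362),PT(317,557),PT(56,530)]; sc=[PS(743,527),PS(473,573),PS(450,376),PS(710,337)]
# match the corners in order by best residual
best=min(([tri(tc[i],sc[(i*d+k)%4]) for i in range(4)] for k in range(4) for d in(1,)),key=lambda L:sum(e for _,e in L))
for p,e in best: print("corner",p.round(4),round(e,2))
P=np.array([p for p,_ in best]);print("centre",P.mean(0).round(4),"sides",np.linalg.norm(P-np.roll(P,-1,0),axis=1).round(4))
v=(P[1]-P[0])-(P[3]-P[2]);print("yaw side01",np.degrees(np.arctan2(v[1],v[0])))
# full lamp fit: x,y of foot centre, height, yaw, pitch
def lamp(p):
    x,y,z,yaw,pit=p; a=np.array([np.cos(yaw)*np.cos(pit),np.sin(yaw)*np.cos(pit),-np.sin(pit)])
    s=np.array([-np.sin(yaw),np.cos(yaw),0]);return np.array([x,y,z]),a,s,np.cross(a,s)
def res(p):
    o,a,s,u=lamp(p);F=[]
    for n,L in obs.items():
        M=np.array([o+h*a+i*s*.03+j*u*.03 if i or j else o+h*a for h,i,j,_ in L])
        F.append((proj(n,M)-[q for *_,q in L]).ravel())
    return np.concatenate(F)
t1,_=tri(T(140,118),S(657.5,179));t2,_=tri(T(82,92),S(725,183))
for sg in(1,-1):
  obs={"top":[(.075,0,0,T(140,118)),(.102,0,0,T(82,92)),(.014,-sg,1,T(285,108)),(.014,sg,1,T(230,243)),(0,-sg,1,T(318,122)),(0,sg,1,T(262,257))],
     "scene":[(.075,0,0,S(657.5,179)),(.102,0,0,S(725,183)),(.014,sg,1,S(523,178)),(.014,-sg,1,S(523,65)),(0,sg,1,S(490,180)),(0,-sg,1,S(492,58))]}
  d=t2-t1;r=least_squares(res,[*(t1-d*2.5),np.arctan2(d[1],d[0]),.1])
  print(sg,r.x.round(4),np.degrees(r.x[3:]).round(1),"rms",np.sqrt(np.mean(r.fun**2)).round(2))
E
python3 m.py
```

```text
seam75 (array([0.48545292, 0.30971653, 0.02336806]), np.float64(0.20764679860733334))
seam102 (array([0.49743394, 0.33466773, 0.02287237]), np.float64(0.43082034915131684))
corner [ 0.5302 -0.1934  0.0033] 0.02
corner [ 0.5079 -0.331   0.0041] 0.37
corner [ 0.3684 -0.3082  0.0061] 0.08
corner [ 0.3915 -0.1695  0.0044] 0.06
centre [ 0.4495 -0.2505  0.0045] sides [0.1394 0.1414 0.1406 0.1407]
yaw side01 -99.30592884140017
1 [0.4512 0.2433 0.0254 1.098  0.0206] [62.9  1.2] rms 7.95
-1 [ 0.4507  0.2449  0.0197  1.0845 -0.0118] [62.1 -0.7] rms 11.94
```

```bash
sed -i '/"scene":\[(.075/s/.*/     "scene":[(.075,0,0,S(657.5,179)),(.102,0,0,S(725,183)),(.014,-sg,1,S(523,178)),(.014,sg,1,S(523,65)),(0,-sg,1,S(490,183)),(0,sg,1,S(496,58))]}/' m.py; python3 m.py|tail -2
cat > plan.py <<'E'
from h import *
import sys
yaw=float(sys.argv[1]);o=np.array([float(v) for v in sys.argv[2:5]]);pit=np.radians(6)
a=np.array([np.cos(yaw)*np.cos(pit),np.sin(yaw)*np.cos(pit),-np.sin(pit)])
s=np.array([-np.sin(yaw),np.cos(yaw),0])
H=.045; gp=manip.grip_depth
def pose(org,a,s,th,f,h=H,back=0.,dep=0.005):
    # tool z at angle th from a; u=cross(a,s) is the lamp's other side direction
    u=np.cross(a,s); z=np.cos(th)*a-np.sin(th)*u; y=f*s; x=np.cross(y,z)
    return org+h*a+z*(gp-dep-back), R.from_matrix(np.c_[x,y,z]).as_quat()
if __name__=="__main__":
    pl=np.array([.4495,-.2505,.006]);up=np.array([0,0,1.])
    print("u",np.cross(a,s))
    for th in np.radians([110,120,125,130,135,140,145,150]):
        for f in(1,-1):
            q=[manip.solve_ik(*pose(o,a,s,th,f,back=b)) for b in(0,.09)]
            if any(v is None for v in q): print(np.degrees(th).round(),f,"pick no");continue
            ok=[]
            for k in range(4):
                w=np.radians(-99.3+90*k);s2=np.array([-np.sin(w),np.cos(w),0]) 
                g=[manip.solve_ik(*pose(pl+[0,0,d],up,s2,th,f)) for d in(.0,.05)]+[manip.solve_ik(*pose(pl,up,s2,th,f,back=.09))]
                if all(v is not None for v in g): ok.append((k,g[0].round(2) if hasattr(g[0],'round') else g[0]))
            print(np.degrees(th).round(),f,"pick",np.round(q[0],2),"place",ok)
E
```

```text
1 [0.4522 0.2424 0.0272 1.1167 0.0344] [64.  2.] rms 0.53
-1 [ 0.4491  0.2471  0.0163  1.0355 -0.0484] [59.3 -2.8] rms 14.35
```

```bash
python3 plan.py 1.1167 .4522 .2424 .0313
```

```text
u [0.04585145 0.09393532 0.9945219 ]
110.0 1 pick [ 0.03  1.33 -1.31  1.56  1.16  1.75  1.22] place [(0, array([ 0.15,  1.02, -0.41,  1.97,  1.35,  1.6 , -1.47])), (2, array([ 1.  ,  1.11, -0.11,  1.48, -0.68,  1.58, -2.01]))]
110.0 -1 pick [-0.12  1.06 -0.93  1.57  0.86  1.47 -1.76] place [(0, array([ 0.34,  1.12, -0.65,  1.96,  1.47,  1.81,  1.65])), (2, array([ 1.41,  1.28, -0.76,  1.47, -0.17,  1.41,  0.71]))]
120.0 1 pick [-0.06  1.41 -1.31  1.42  1.17  1.94  1.23] place [(0, array([ 0.24,  0.91, -0.46,  2.02,  1.34,  1.46, -1.39])), (2, array([ 1.  ,  1.  , -0.15,  1.57, -0.6 ,  1.41, -2.06]))]
120.0 -1 pick [-0.2   1.16 -0.92  1.43  0.87  1.68 -1.75] place [(0, array([ 0.55,  1.12, -0.87,  2.01,  1.54,  1.81,  1.72])), (2, array([ 1.4 ,  1.17, -0.76,  1.55, -0.11,  1.29,  0.68]))]
125.0 1 pick [-0.17  1.31 -1.09  1.35  1.    1.88  1.32] place [(0, array([ 0.29,  0.86, -0.49,  2.04,  1.33,  1.38, -1.35])), (2, array([ 1.  ,  0.95, -0.16,  1.61, -0.57,  1.34, -2.09])), (3, array([ 0.53,  1.12, -0.31,  1.23,  0.35,  1.81, -1.6 ]))]
125.0 -1 pick [-0.24  1.21 -0.91  1.35  0.87  1.
[... 1092 characters left out ...]
, (2, array([ 1.36,  1.  , -0.76,  1.68, -0.02,  1.1 ,  0.58])), (3, array([ 0.86,  1.18, -0.89,  1.36,  0.71,  1.8 ,  1.25]))]
140.0 1 pick [-0.44  1.27 -0.65  1.14  0.73  1.94  1.52] place [(0, array([ 0.4 ,  0.7 , -0.48,  2.09,  1.22,  1.09, -1.15])), (2, array([ 0.95,  0.79, -0.19,  1.74, -0.47,  1.1 , -2.2 ])), (3, array([ 0.59,  0.94, -0.35,  1.44,  0.35,  1.52, -1.61]))]
140.0 -1 pick [-0.38  1.32 -0.79  1.14  0.83  2.   -1.68] place [(0, array([ 0.85,  1.02, -1.09,  2.07,  1.51,  1.58,  1.91])), (2, array([ 1.34,  0.95, -0.76,  1.73,  0.01,  1.04,  0.54])), (3, array([ 0.89,  1.13, -0.89,  1.43,  0.71,  1.7 ,  1.25]))]
145.0 1 pick no
145.0 -1 pick no
150.0 1 pick no
150.0 -1 pick no
```

```bash
cat > go1.py <<'E'
import sys; sys.argv=['',1.1167,.4522,.2424,.0313]
from plan import *
import cv2
th=np.radians(130);f=1
p0=manip.current_tool_pos();manip.servo_line(np.array(p0)+[0,0,.2],vel=.3)
p,q=pose(o,a,s,th,f,back=.13);manip.move_pose(p+[0,0,.05],q)
print(manip.current_clock(),manip.current_q())
p,q=pose(o,a,s,th,f,back=.075);manip.servo_line(p,q,vel=.15)
print(manip.current_clock(),np.linalg.norm(manip.current_force()))
r=lambda i:cv2.resize(i,(400,300),interpolation=cv2.INTER_CUBIC)
t=viewer.get_image("top")[:,:,::-1];sc=viewer.get_image("scene")[:,:,::-1]
cv2.imwrite("pics/pre.png",np.hstack([r(t[170:320,140:340]),r(sc[120:300,300:540])]))
E
python3 go1.py
```

```text
4.55 [-0.60144612  1.0626782  -0.42646372  0.96613893  0.50879907  1.97892342
  1.70825867]
5.3417 1.2018278300824006
```

View pics/pre.png

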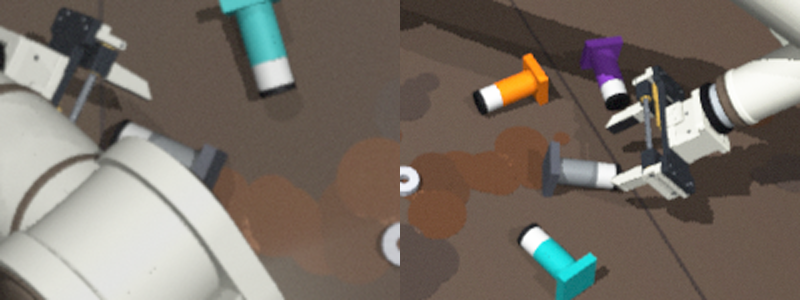

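The open fingers straddle the grey lamp's cap end (scene crop about (600,175)). The hand is clear of the purple and turquoise lamps, so I go on to grasp.

```bash
cat > go2.py <<'E'
import sys; sys.argv=['',1.1167,.4522,.2424,.0313]
from plan import *
import cv2
th=np.radians(130);f=1
p,q=pose(o,a,s,th,f);manip.servo_line(p,q,vel=.1)
print(manip.current_clock(),manip.current_force())
effector.close(f_grip=35);print("gap",manip.current_finger_gap(),manip.current_gripper_force(),manip.current_force())
manip.servo_line(p+[0,0,.15],vel=.15)
print(manip.current_clock(),manip.current_finger_gap(),manip.current_force(),manip.current_q())
r=lambda i:cv2.resize(i,(400,300),interpolation=cv2.INTER_CUBIC)
t=viewer.get_image("top")[:,:,::-1];sc=viewer.get_image("scene")[:,:,::-1]
cv2.imwrite("pics/lift.png",np.hstack([r(t[170:320,140:340]),r(sc[80:260,320:560])]))
E
python3 go2.py
```

```text
6.3417 [-0.41346999 -0.45584416 -0.80731066]
gap 0.039093164648772646 34.936004877090454 [-0.00682425 -1.18326788  0.24261054]
8.3583 0.039523298105039496 [ 0.30273244 -0.07796356 -3.24174281] [-0.49570339  0.89905194 -0.44814526  1.29334037  0.49077914  1.8381317
  1.67485697]
```

View pics/lift.png

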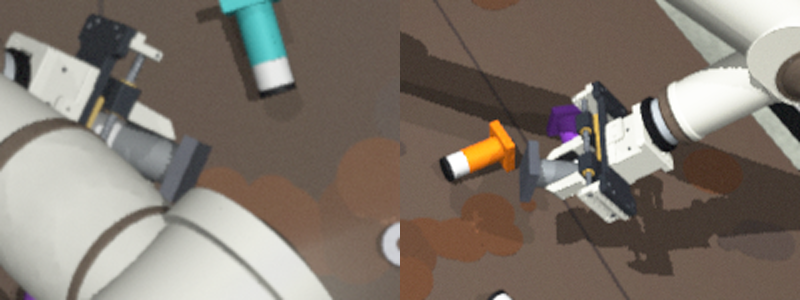

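The lamp is held: gap 39.5 mm, 3.2 N of weight. In the scene crop it is lifted, foot end out at (530,170).

```bash
cat > go3.py <<'E'
import sys; sys.argv=['',1.1167,.4522,.2424,.0313]
from plan import *
import cv2
th=np.radians(130);f=1;w=np.radians(-99.3);s2=np.array([-np.sin(w),np.cos(w),0]);up=np.array([0,0,1.])
pl=np.array([.4495,-.2505,.006])
manip.move_pose(*pose(pl+[0,0,.15],up,s2,th,f)); print(manip.current_clock(),manip.current_q(),manip.current_force())
p,q=pose(pl+[0,0,.03],up,s2,th,f);manip.servo_line(p,q,vel=.15)
print(manip.current_clock(),manip.current_finger_gap(),manip.current_tool_pos()-p)
t=viewer.get_image("top")[:,:,::-1];sc=viewer.get_image("scene")[:,:,::-1]
cv2.imwrite("pics/t3.png",t);cv2.imwrite("pics/s3.png",sc)
r=lambda i:cv2.resize(i,(400,400),interpolation=cv2.INTER_CUBIC)
cv2.imwrite("pics/place.png",np.hstack([r(t[180:320,400:540]),r(sc[200:340,130:270])]))
E
python3 go3.py
```

```text
10.5833 [-0.34865903  0.4522266   0.31802802  2.08064302  0.85172816  1.048292
 -0.80915205] [ 0.27076244 -1.07484498 -2.09505807]
11.5333 0.03956395626759574 [ 0.00039967 -0.00013146  0.00047011]
```

View pics/place.png

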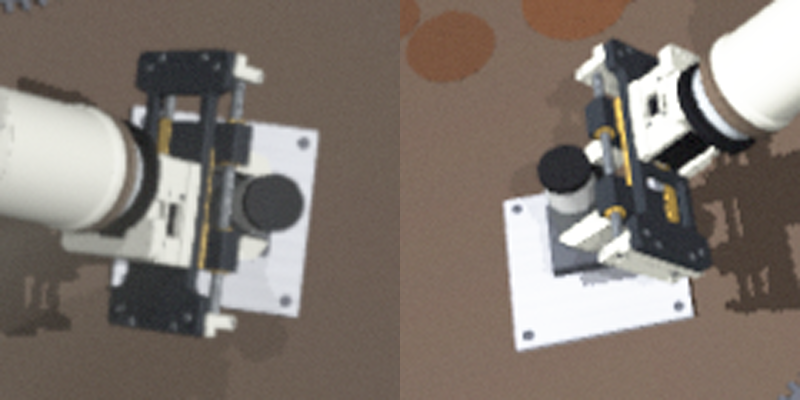

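Run:
```python
from h import *
pl=np.array([.4495,-.2505,.036])
print("exp",proj("top",pl+[0,0,.11]),proj("scene",pl+[0,0,.11]))
print("cap",tri([495.2,251.],[188.1,259.2]))
w=np.radians(-99.3);c,s=np.array([np.cos(w),np.sin(w),0]),np.array([-np.sin(w),np.cos(w),0])
for i in(1,-1):
  for j in(1,-1):
    for h in(0,.014): print(i,j,h,((proj("scene",pl+[0,0,h]+.03*(i*c+j*s))[0]-[130,200])/.35+[400,0]).round())
```

```text
exp [[496.41950591 250.79803526]] [[187.1458754  257.59209099]]
cap (array([ 0.44949304, -0.25003032,  0.13941095]), np.float64(0.10591495899635249))
1 1 0 [555. 277.]
1 1 0.014 [552. 269.]
1 -1 0 [548. 214.]
1 -1 0.014 [545. 205.]
-1 1 0 [631. 263.]
-1 1 0.014 [628. 254.]
-1 -1 0 [622. 200.]
-1 -1 0.014 [620. 191.]
```

Everything agrees within a pixel or so: the lamp is upright over the plate's centre. I lower it with the force watched, then release.

```bash
cat > go4.py <<'E'
import sys; sys.argv=['',1.1167,.4522,.2424,.0313]
from plan import *
import cv2
th=np.radians(130);f=1;w=np.radians(-99.3);s2=np.array([-np.sin(w),np.cos(w),0]);up=np.array([0,0,1.])
pl=np.array([.4495,-.2505,.006])
P=lambda d,b=0:pose(pl+[0,0,d],up,s2,th,f,back=b)
manip.servo_line(*P(.012),vel=.08);manip.sleep(.2);F0=manip.current_force()[2]
for d in np.arange(.0105,-.004,-.0015):
    manip.servo_line(*P(d),vel=.03);F=manip.current_force()[2]
    if F-F0>2.5: break
print("d",d,F0,F,manip.current_clock())
effector.open_jaws();manip.sleep(.3)
manip.servo_line(*P(d,.12),vel=.15);print(manip.current_clock(),manip.current_finger_gap())
p,q=P(d,.12);manip.servo_line(p+[0,.1,.08],vel=.25)
t=viewer.get_image("top")[:,:,::-1];sc=viewer.get_image("scene")[:,:,::-1]
r=lambda i:cv2.resize(i,(400,400),interpolation=cv2.INTER_CUBIC)
cv2.imwrite("pics/done.png",np.hstack([r(t[180:320,400:540]),r(sc[200:340,130:270])]))
print(manip.current_clock());print(((proj("top",pl+[0,0,.11])-[400,180])/.35).round(),((proj("scene",pl+[0,0,.11])-[130,200])/.35+[400,0]).round())
E
python3 go4.py
```

```text
d 0.001500000000000003 -3.3786791306145303 5.6010235606814325 13.9583
16.1833 0.09182967720019786
16.9417
[[261. 204.]] [[571. 186.]]
```

View pics/done.png

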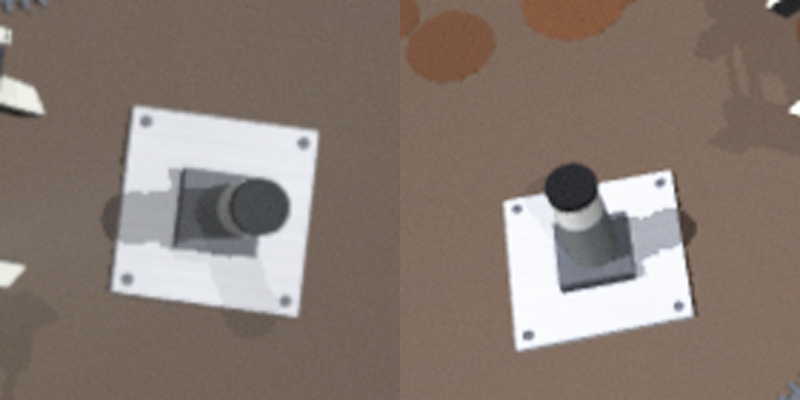

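The lamp stands upright on its foot: cap at crop (260,206) and (571,187), against (261,204) and (571,186) expected. It is centred, and the gripper is clear of it.

```bash
python3 -c "
from bench import manip
print(manip.hand_in())"
```

```text
the job is handed in; nothing more can be done
None
```

The grey lamp is standing upright, lens end up, in the middle of the steel plate; it is released, the sprocket and brake lever were not touched, and the job was handed in at about 17 s of the 32 s allowed.

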